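# Set out the dosing cup and open the safety-capped cleaner bottle

## Task

Get the cleaner bottle ready for dosing: lift the yellow cup by its knob up and off the end of its peg, stand it upright with its whole base on the round green pad and let go of it. Then press the red safety cap of the white bottle down, twist it counter-clockwise while pressed until it comes free, lift it about 6 cm straight up and finish still holding it there, level above the open bottle. Do not drop the cup, and leave the other things on the bench where they are.

Things in the scene. Friction and masses are not known exactly. Their poses are not given: they have to be found in the camera images.
- cup: Yellow dosing cup, rim 66 mm, base 56 mm, 60 mm high; wire handle arching over it (legs 34 mm to +y and -y, peak 105 mm up) with an upright round black knob on the peak, diameter 22 mm, 110 to 150 mm up: grip it there. About 110 g. Origin: centre of the underside, z up. Hangs by the arch on the stand's peg, underside 38 mm above the bench.
- cup_knob (a point): Middle of the cup's black knob, on its axis, 130 mm above the cup's underside, 20 mm below the knob's top.
- stand: Fixed stand: blue base plate 150 x 120 x 10 mm; steel post 75 mm to -x of the origin, 139 mm high; from its top an 8 mm round peg runs to +x to a tip 28 mm past the origin, turned up to 147 mm above the bench. The cup's arch straddles the peg over the origin (on the bench). To free the cup raise it 15 to 28 mm (more, and its rim meets the peg), then draw it 65 mm or more to +x.
- pad: Fixed round green pad, diameter 104 mm, 6 mm high, with a dark disc in its centre. Origin: centre of its underside on the bench.
- bottle: White cleaner bottle, diameter 84 mm, blue band, clamped in a yellow-jawed holder fixed to the bench. Origin: on the bench, on the bottle's axis; z up. Shoulder rises from 94 mm (38 mm from the axis) to 106 mm (22 mm from it); neck diameter 28 mm up to 142 mm, lugs out to 37 mm diameter; under the cap a sprung seal disc up to 150 mm.
- cap: Red ribbed safety cap on that bottle, diameter 49 mm, 28 mm high, 30 g. Origin: centre of lower rim, 126 mm above the bottle's origin when closed; z up. Sprung: 4 N at first, 8 N at 6 mm. Locked until pressed down 4.5 mm; bottoms at 7.5. Pressed 5 to 7 mm it turns counter-clockwise (from above) only; free to lift from 40 to 80 degrees (60 is best), then a stop.
- cap_top (a point): Centre of the cap's top face, 28 mm above its lower rim.
- carton_brown: Brown cardboard carton with a paper band, about 100 x 140 x 70 mm; bystander, leave alone. Origin: centre of the underside.
- carton_blue: Blue carton with a paper band, about 90 x 120 x 60 mm; bystander, leave alone. Origin: centre of the underside.
- filter: Black oil-filter canister with an orange band, diameter 72, 88 high mm; bystander, leave alone. Origin: centre of the underside.
- plain_bottle: Plain amber bottle with a white cap (not the one to open), diameter 56, 130 high mm; bystander, leave alone. Origin: centre of the underside.
- tape: Cardboard-brown tape roll lying flat, outer diameter 90, 45 high mm; bystander, leave alone. Origin: centre of the underside.
- nut_a: Steel wheel nut, diameter 24, 26 high mm; bystander, leave alone. Origin: centre of the underside.
- nut_b: Brass wheel nut, diameter 24, 26 high mm; bystander, leave alone. Origin: centre of the underside.
Things that resemble listed ones, but are neither listed nor needed, are in the scene too. Leave any purple look-alike of the pad alone. What is shaped like the cup but turquoise is not meant.

How it is judged:
By the outcome, as a careful person would: the job done as asked, in the order asked, and still so for the second after the job is handed in, while the arm keeps its last pose, push and grip.
It also fails if it takes over 59 s, if anything falls off the work surface, if the arm or the gripper's body presses on something with over 40 N, if the wrist force passes 120 N, or if a joint passes its speed limit or range.

## Robot

A 6-joint arm with a two-finger parallel gripper is mounted at the origin on the work surface. World frame = base frame: x ahead of the robot, y to its left, z up, the work surface at z = 0. Lengths are in m, angles in rad, forces in N, time in s.
With the tool pointing down it reaches from about 0.225 to 0.875 m from the base axis. Payload 3.4 kg.
Tool frame: the origin (TCP) lies where the fingers leave the gripper's body, on its centre line; the fingertips stand 73 mm ahead of it and the grasp point (between the pads) lies 54 mm ahead of it; x points along the fingers, y is the direction in which the jaws open and shut, and the axes are right-handed (so a half turn about x gives the same grasp; the last joint's range is limited). The gripper opens to 85 mm and grips with 20 to 120 N. Pads are 22 mm wide; open, the fingers measure 114 mm over their backs; the gripper's body (76 mm by 85 mm) begins 54 mm behind the grasp point. The pads swing forward as they close: fully open they stand 13 mm farther back than shut.
Start: joints at [-1.353, 0.276, 1.505, -0, 1.361, -0.121], TCP at [0.191, -0.542, 0.304] pointing down, gripper open.
Joint ranges: [-2.89, 2.89], [-0.75, 2.08], [0.22, 2.7], [-1.18, 4.32], [0.11, 2.71], [-2.7, 2.7]. Speed limits (rad/s): [2.57, 2.57, 3.14, 3.14, 3.14, 3.14].

## Interface

Orientations are given as a unit quaternion [w, x, y, z].
In Python, from rig import manip gives the robot as it stands.
- The arm moves only by the tool play_rows, never from a script. Its argument "steps" is a list of rows, each a list of 5 numbers: the closure, from 0 (fully open) to 1 (shut), then the shift along the tool's x, y, z as a fraction of full scale, then the turn about the tool's x as a fraction of full scale. In form: [[grip, tx, ty, tz, twist], ...]. A call has 1 to 20 rows; each row shifts and turns the commanded pose from where the row before left it, along the tool's axes as they then stand; what a row does not reach is not made up. Full scale, the value 1, is 0.03 m for a shift and 6 degrees for a turn. A row lasts 1/10 s, in which the tool goes at most 50 mm and 8.59 degrees, less where a joint would pass 70% of its speed; a pose out of reach is approached as far as the arm can. A call with a number of a shift or a turn outside -1 to 1 is refused whole. A call with a gripper value outside its range is refused whole. The fingers move at their own pace and stop on an object; "newtons" is the grip in N (left out, the last holds). Time passes only in rows, so rows that do not move let the fingers close. It gives the time, the measured TCP pose, the force and the opening at its end, in the units of the state.
- manip.get_state(): the state, without advancing time (a new reading comes with each control period).
- manip.get_image(name): name is "scene" or "side" or "wrist"; returns (picture, depth): 400x640x3 uint8, red, green, blue; 400x640 float32, m along the optical axis (not along the pixel's ray), 0 where there is no reading.
- manip.camera_model(name): a dict with "mtx" (3x3 intrinsics, pixels), "R" (3x3) and "t" (3): a world point X has camera coordinates R X + t. Camera axes: x right, y down, z forward; pixel columns grow to the right and rows downward; lengths in m; the calibration is good to about 2 mm. The wrist camera is an equidistant fisheye: a pixel r from the principal point sees the ray r / f radians off the axis. A picture is of the moment at which its call begins: read the wrist's pose just before it. camera_model takes no time and is no camera call; for the wrist camera it gives the pose at the moment of the call.
- manip.sign_off(): hands the job in, once; it reports no verdict.
Trained networks look in the newest picture that a camera, given by its name, has taken for a name from the list of things; names that differ only in an ending like _2 or _b are one class to them, and where a whole thing is asked for, a point or a joint stands for the part that bears it (a point fixed in the world has none). Each returns a list of dicts, best first, with "conf" (0 to 1); they miss things now and then, are a little off and sometimes report something else, mostly with a low value. They report only what shows in the picture. A call takes as long as a camera call. They do not tell look-alikes from the thing itself.
- manip.regions_of(camera, query): "mask" (400x640 bool, what is visible of it).
- manip.mark_of(camera, query): "location" ([x, y, z] in m, in the coordinates of the camera as it stood for that picture, good to about 4 mm: a listed point, or the origin of a listed thing).
The state is a dict: "clock": time; "qpos": joint angles; "qd": joint speeds; "effort": joint torques, N m; "position": TCP position; "ee_rot": TCP orientation; "contact_force": force on the tool from outside, world axes, zero at the start; "moment": the same for the moment, N m; "width": finger opening in m.
Only numpy, scipy, OpenCV 4.12 (cv2) and the standard library are available. Lean on these libraries where they do the work, as an engineer would, in place of code of your own. Each camera call takes 0.05 s, during which the arm holds its last target.

## Working session

There is one attempt and no reset: what is moved stays moved. The work goes in short steps, Python scripts to look and compute and a tool call to move; the robot and the scene stay as the last step left them, time stands still between calls to the robot, and variables do not carry over. Pictures are saved under pics/ and viewed, and the job is handed in when it is done.

Besides the shell and the picture viewer there is one more tool, called as a command line: name --pt "numbers of a row" for each row, then --argument value for the rest. play_rows: Moves the arm, as the interface text tells. Its arguments: {"type":"object","properties":{"steps":{"type":"array","items":{"type":"array","items":{"type":"number"}}},"newtons":{"type":"number"}},"required":["steps"]}

```bash
ls; mkdir -p pics
cat > h.py <<'E'
import numpy as np, cv2
from rig import manip
def snap(cam,fn):
    m=manip.camera_model(cam); im,d=manip.get_image(cam)
    cv2.imwrite('pics/'+fn,im[:,:,::-1]); return im,d,m
def w(m,p): return np.array(m['R']).T@(np.array(p)-np.array(m['t']))
def marks(cam,m,names,n=3):
    for q in names:
        for r in manip.mark_of(cam,q)[:n]:
            print(cam,q,round(r['conf'],2),np.round(w(m,r['location']),4))
E
python3 - <<'E'
from h import *
s=manip.get_state(); print({k:np.round(v,3) for k,v in s.items()})
for c in ['scene','side']:
    im,d,m=snap(c,c+'0.png')
    marks(c,m,['cup','cup_knob','pad','stand','bottle','cap_top'])
snap('wrist','wrist0.png')
E
```

```text
pics
{'clock': np.float64(0.0), 'qpos': array([-1.353,  0.277,  1.506,  0.   ,  1.361, -0.121]), 'qd': array([-0.001, -0.   ,  0.002,  0.   , -0.   ,  0.002]), 'effort': array([-1.0000e-03, -4.1678e+01, -2.4581e+01,  0.0000e+00,  1.1000e-02,
       -0.0000e+00]), 'position': array([ 0.191, -0.542,  0.303]), 'ee_rot': array([-0.119, -0.697, -0.12 ,  0.697]), 'contact_force': array([0.055, 1.35 , 0.43 ]), 'moment': array([ 0.004, -0.005, -0.012]), 'width': np.float64(0.085)}
scene cup 0.93 [ 0.3695 -0.0234 -0.0012]
scene cup 0.89 [ 0.6365 -0.1785 -0.0028]
scene cup 0.85 [ 0.5446 -0.0374  0.0365]
scene cup_knob 0.94 [ 0.6362 -0.1769  0.1249]
scene cup_knob 0.85 [ 0.5442 -0.0344  0.1675]
scene cup_knob 0.74 [ 0.5445 -0.0374  0.0356]
scene pad 0.89 [4.425e-01 4.177e-01 4.000e-04]
scene pad 0.78 [ 0.4971  0.2488 -0.0045]
scene pad 0.78 [0.5773 0.3966 0.0009]
scene stand 0.9 [ 0.5482 -0.0344  0.0011]
scene bottle 0.75 [ 0.4704 -0.2566  0.0013]
scene cap_top 0.62 [ 0.4732 -0.2599  0.155 ]
side cup 0.64 [ 0.5475 -0.0329  0.0363]
side cup 0.64 [ 0.6359 -0.1754 -0.0025]
side cup 0.56 [ 0.3696 -0.031   0.0057]
side cup_knob 0.87 [ 0.3727 -0.0288  0.1316]
side cup_knob 0.84 [ 0.5463 -0.0338  0.168 ]
side cup_knob 0.62 [ 0.6337 -0.1732  0.1318]
side pad 0.89 [ 0.5811  0.398  -0.0016]
side pad 0.83 [ 0.4409  0.4182 -0.0026]
side pad 0.79 [ 4.988e-01  2.459e-01 -3.000e-04]
side stand 0.84 [ 0.55   -0.0391  0.0047]
side stand 0.22 [ 0.4731 -0.253   0.1537]
side bottle 0.73 [ 0.4718 -0.2506  0.0032]
side cap_top 0.71 [ 0.4727 -0.2538  0.1531]
```

View pics/scene0.png

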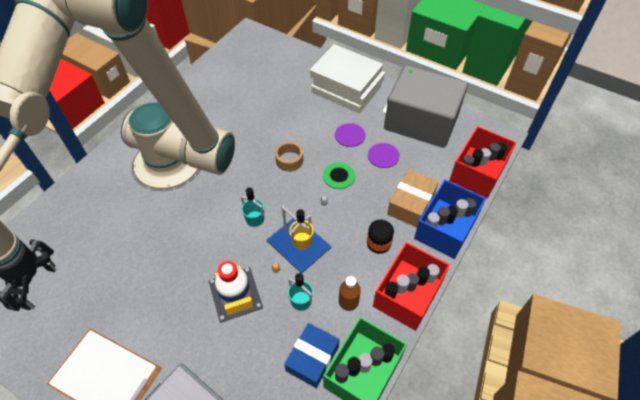

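View pics/side0.png

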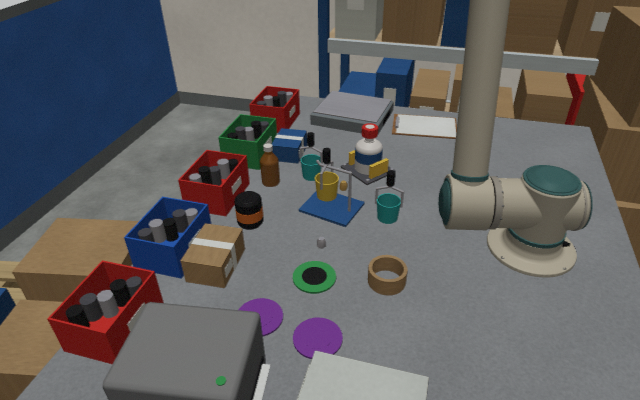

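View pics/wrist0.png

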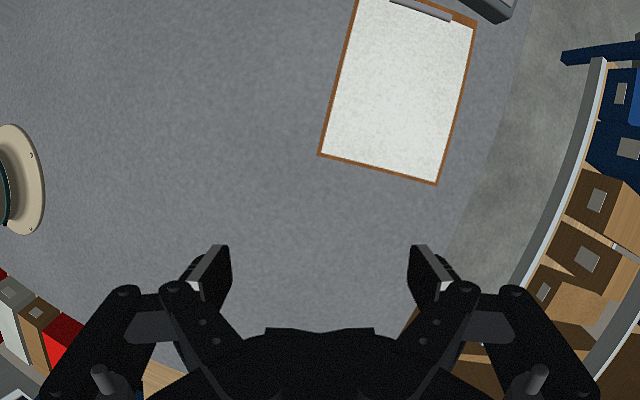

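The scene shows the yellow cup on the blue stand at about (302,235), the green pad at (339,175), and the white bottle with the red cap at (228,270). The turquoise look-alike cups are at (253,208) and (300,292), and the purple pads at (350,135) and (383,155). Next I'll refine the positions and get the stand's direction from depth.

```bash
cat >> h.py <<'E'
def cloud(m,d):
    K=np.array(m['mtx']); v,u=np.mgrid[:400,:640]
    P=np.stack([(u-K[0,2])/K[0,0]*d,(v-K[1,2])/K[1,1]*d,d],-1)
    return (P-np.array(m['t']))@np.array(m['R'])
E
python3 - <<'E'
from h import *
for c in ['scene','side']:
    im,d,m=snap(c,c+'1.png'); X=cloud(m,d)
    h=cv2.cvtColor(im,cv2.COLOR_RGB2HSV); H,S,V=[h[...,i].astype(int) for i in range(3)]
    def near(x,y,r): return (np.hypot(X[...,0]-x,X[...,1]-y)<r)&(d>0)
    k=near(.547,-.035,.12)&(abs(X[...,2]-.010)<.008)&(H>100)&(H<125)&(S>120)
    P=X[k]; rect=cv2.minAreaRect(P[:,:2].astype(np.float32)*1000); print(c,'plate',k.sum(),rect, np.median(P[:,2]))
    k=near(.546,-.035,.03)&(X[...,2]>.145)&(V<70); P=X[k]; print('knob',k.sum(),P.mean(0),P.min(0),P.max(0))
    k=near(.546,-.035,.13)&(X[...,2]>.11)&(X[...,2]<.155)&(V>70)&(S<90); P=X[k]; print('peg',k.sum()); print(np.round(P[::max(1,len(P)//25)],3).tolist())
    k=near(.498,.247,.09)&(H>45)&(H<80)&(S>100)&(X[...,2]<.02)
    P=X[k]; e=cv2.minEnclosingCircle(P[:,:2].astype(np.float32)*1000); print('pad',k.sum(),e,np.median(P[:,2]))
    k=near(.472,-.256,.05)&((H<8)|(H>172))&(S>120)&(X[...,2]>.12); P=X[k]; z=P[:,2].max();t=P[P[:,2]>np.percentile(P[:,2],85)-.006]
    print('cap',len(P),np.percentile(P[:,2],[50,80,95]),cv2.minEnclosingCircle(t[:,:2].astype(np.float32)*1000),len(t),t.mean(0))
    big=cv2.resize(im[150:330,200:420] if c=='scene' else im[110:300,250:450],None,fx=3.3,fy=3.1,interpolation=cv2.INTER_CUBIC); cv2.imwrite(f'pics/{c}z.png',big[:,:,::-1])
from scipy.spatial.transform import Rotation as Ro
q=manip.get_state()['ee_rot']; print(Ro.from_quat([q[1],q[2],q[3],q[0]]).as_matrix().round(3))
E
```

```text
scene plate 1226 ((531.2586669921875, -33.54252624511719), (119.27616882324219, 151.46397399902344), 76.80716705322266) 0.009880555826962466
knob 79 [ 0.54891157 -0.0402024   0.17596523] [ 0.53610678 -0.04757626  0.1508933 ] [ 0.55616648 -0.02800901  0.19050832]
peg 160
[[0.474, -0.018, 0.136], [0.477, -0.024, 0.136], [0.482, -0.026, 0.138], [0.477, -0.02, 0.122], [0.474, -0.021, 0.115], [0.498, -0.021, 0.135], [0.505, -0.026, 0.141], [0.507, -0.029, 0.136], [0.514, -0.029, 0.138], [0.511, -0.03, 0.131], [0.548, -0.008, 0.134], [0.525, -0.031, 0.14], [0.553, -0.005, 0.128], [0.552, -0.018, 0.14], [0.53, -0.034, 0.137], [0.552, -0.004, 0.111], [0.548, -0.041, 0.141], [0.543, -0.044, 0.137], [0.542, -0.052, 0.141], [0.561, -0.037, 0.137], [0.564, -0.041, 0.14], [0.543, -0.053, 0.134], [0.576, -0.04, 0.145], [0.568, -0.043, 0.137], [0.544, -0.06, 0.135], [0.54, -0.068, 0.133], [0.543, -0.073, 0.125]]
pad 498 ((502.3515625, 245.57200622558594), 54.660728454589844) 0.005603966560141163
cap 223 [0.15235223 0.15481389 0.15659319] ((473.4200744628906, -255.6802520751953), 24.597341537475586)
[... 562 characters left out ...]
0.027, 0.138], [0.545, -0.018, 0.138], [0.52, -0.025, 0.138], [0.546, -0.01, 0.14], [0.508, -0.022, 0.139], [0.547, -0.013, 0.135], [0.5, -0.022, 0.137], [0.548, -0.008, 0.134], [0.488, -0.019, 0.137], [0.496, -0.019, 0.133], [0.476, -0.015, 0.139], [0.479, -0.014, 0.136], [0.474, -0.016, 0.132], [0.551, 0.003, 0.125], [0.477, -0.018, 0.121], [0.554, 0.001, 0.114], [0.473, -0.016, 0.114]]
pad 756 ((502.769287109375, 248.10560607910156), 55.50973129272461) 0.005648991208225269
cap 188 [0.1469137  0.15318816 0.15500078] ((472.68353271484375, -253.0071258544922), 27.453981399536133) 93 [ 0.47088069 -0.24685974  0.15247794]
[[ 0.     0.332 -0.943]
 [-0.    -0.943 -0.332]
 [-1.     0.     0.   ]]
```

View pics/scenez.png

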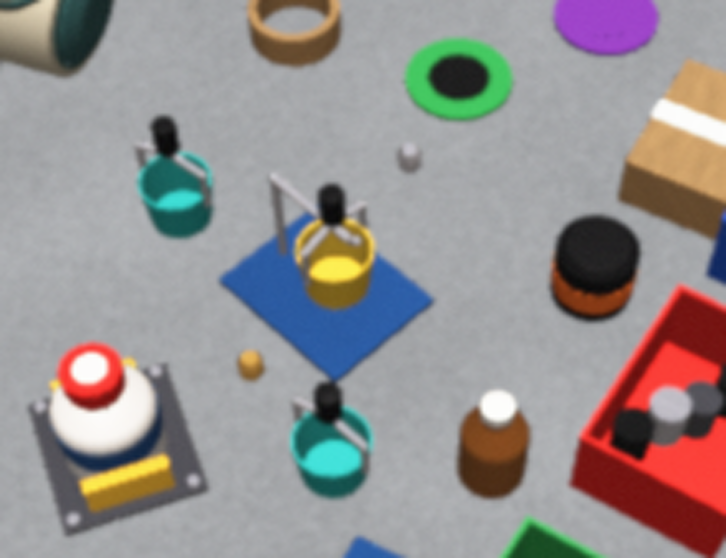

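View pics/sidez.png

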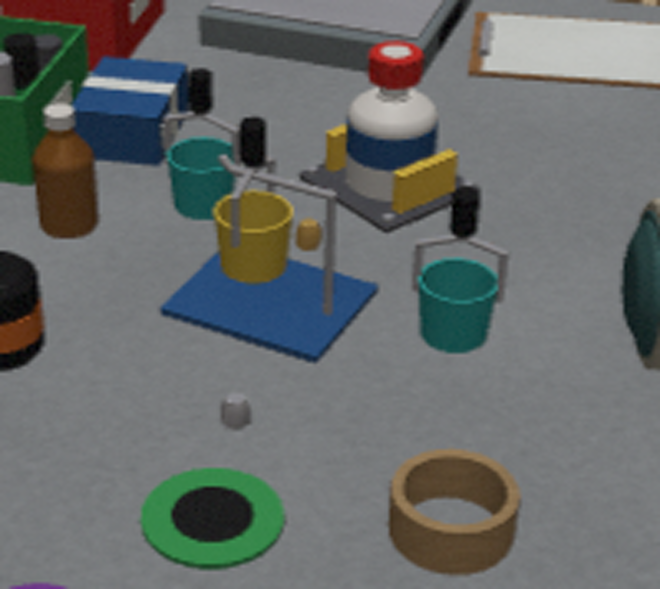

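```bash
cat >> h.py <<'E'
from scipy.spatial.transform import Rotation as Ro
def go(target,zoff=.054):
    """fractions sum (in full scales of 30mm) to bring grasp point to target"""
    s=manip.get_state(); q=s['ee_rot']; R=Ro.from_quat([q[1],q[2],q[3],q[0]]).as_matrix()
    g=np.array(s['position'])+R[:,0]*zoff
    print('clock',s['clock'],'grasp',g.round(4),'w',s['width'],'F',np.round(s['contact_force'],1),'q',np.round(s['qpos'],2))
    print('need scales',(R.T@(np.array(target)-g)/.03).round(3)); return R
E
python3 - <<'E'
from h import *
go([.5465,-.034,.249]); 
im,d,m=snap('scene','s2.png')
marks('scene',m,['filter','plain_bottle','nut_a','tape'],2)
E
```

```text
clock 0.85 grasp [ 0.1911 -0.5423  0.25  ] w 0.08536181325573773 F [-0.  -0.1 -0.9] q [-1.35  0.28  1.5   0.    1.36 -0.12]
need scales [  0.031 -12.045 -16.805]
scene filter 0.65 [ 0.7277  0.0938 -0.0026]
scene filter 0.35 [ 0.5458 -0.0409  0.0388]
scene plain_bottle 0.63 [ 4.695e-01 -2.571e-01  1.000e-04]
scene plain_bottle 0.6 [ 0.7469 -0.1073  0.0018]
scene nut_a 0.55 [0.5175 0.1311 0.0039]
scene nut_a 0.42 [ 0.5212 -0.1384 -0.0019]
scene tape 0.79 [ 0.3368  0.2155 -0.0021]
scene tape 0.37 [ 0.55   -0.035  -0.0012]
```

play_rows --pt "0 0 -0.6 -0.84 0" --pt "0 0 -0.6 -0.84 0" --pt "0 0 -0.6 -0.84 0" --pt "0 0 -0.6 -0.84 0" --pt "0 0 -0.6 -0.84 0" --pt "0 0 -0.6 -0.84 0" --pt "0 0 -0.6 -0.84 0" --pt "0 0 -0.6 -0.84 0" --pt "0 0 -0.6 -0.84 0" --pt "0 0 -0.6 -0.84 0" --pt "0 0 -0.6 -0.84 0" --pt "0 0 -0.6 -0.84 0" --pt "0 0 -0.6 -0.84 0" --pt "0 0 -0.6 -0.84 0" --pt "0 0 -0.6 -0.84 0" --pt "0 0 -0.6 -0.84 0" --pt "0 0 -0.6 -0.84 0" --pt "0 0 -0.6 -0.84 0" --pt "0 0 0 0 0" --pt "0 0 0 0 0"

```text
clock: 3.1
position: [0.5112, -0.0857, 0.3037]
ee_rot: [-0.12, -0.697, -0.12, 0.697]
contact_force: [-1.0, 0.8, 0.0]
width: 0.0852
```

Run:
```python
from h import *
go([.5465,-.034,.249])
im,d,m=snap('wrist','w3.png')
marks('wrist',m,['cup_knob','cap_top','pad','stand'],4)
im,d,m=snap('side','s3.png'); marks('side',m,['cup_knob','stand'],3)
```

```text
clock 3.1 grasp [ 0.5112 -0.0857  0.2497] w 0.0851818683286507 F [-1.   0.8  0. ] q [-0.3   0.19  1.62 -0.    1.33  0.93]
need scales [ 0.023 -1.232 -1.685]
wrist cup_knob 0.94 [ 0.5483 -0.0317  0.1677]
wrist cup_knob 0.86 [ 0.6334 -0.1713  0.1291]
wrist cup_knob 0.77 [ 0.3658 -0.0219  0.1289]
wrist cap_top 0.62 [ 0.4715 -0.2504  0.1547]
wrist pad 0.87 [ 0.4992  0.2486 -0.0036]
wrist pad 0.83 [ 0.5822  0.3969 -0.0008]
wrist pad 0.57 [ 0.4413  0.4166 -0.001 ]
wrist pad 0.33 [ 0.5496 -0.0311  0.1716]
wrist stand 0.78 [ 5.505e-01 -3.610e-02  2.000e-04]
side cup_knob 0.95 [ 0.3736 -0.0296  0.1297]
side cup_knob 0.81 [ 0.6338 -0.173   0.1315]
side cup_knob 0.62 [ 0.5476 -0.0334  0.1663]
side stand 0.91 [ 0.5476 -0.0375  0.0019]
side stand 0.49 [ 0.478  -0.2537  0.1224]
```

View pics/w3.png

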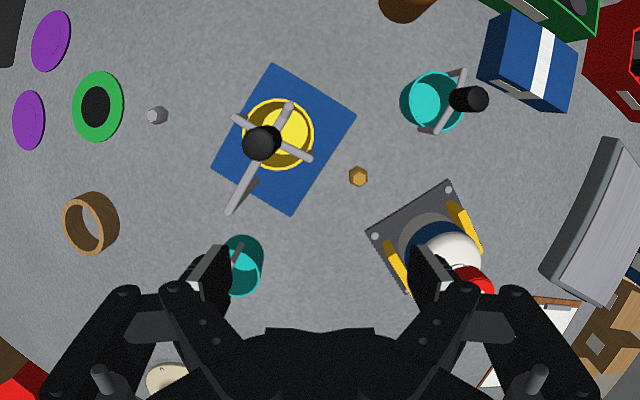

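The wrist view shows the yellow cup's knob at (262,143), the pad at (97,105) and the cap at (470,280). The three cameras agree on the knob to within about 2 mm. I'll move over it and go down.

play_rows --pt "0 0 -0.415 -0.567 0" --pt "0 0 -0.415 -0.567 0" --pt "0 0 -0.415 -0.567 0" --pt "0 0 0 0 0" --pt "0 0.4 0 0 0" --pt "0 0.4 0 0 0" --pt "0 0.4 0 0 0" --pt "0 0.4 0 0 0" --pt "0 0.4 0 0 0" --pt "0 0.4 0 0 0" --pt "0 0.2 0 0 0" --pt "0 0 0 0 0" --newtons 40

```text
clock: 4.7
position: [0.5464, -0.0338, 0.2247]
ee_rot: [-0.119, -0.696, -0.119, 0.698]
contact_force: [0.3, 0.4, -0.4]
width: 0.0855
```

Run:
```python
from h import *
go([.547,-.0335,.172])
im,d,m=snap('wrist','w4.png')
im,d,m=snap('side','s4.png'); cv2.imwrite('pics/s4z.png',cv2.resize(im[100:260,260:420],None,fx=3.5,fy=3.5)[:,:,::-1])
```

```text
clock 4.7 grasp [ 0.5463 -0.0338  0.1707] w 0.08553361803834256 F [ 0.3  0.4 -0.4] q [-0.19  0.29  1.69 -0.    1.16  1.04]
need scales [-0.045 -0.001 -0.025]
```

View pics/w4.png

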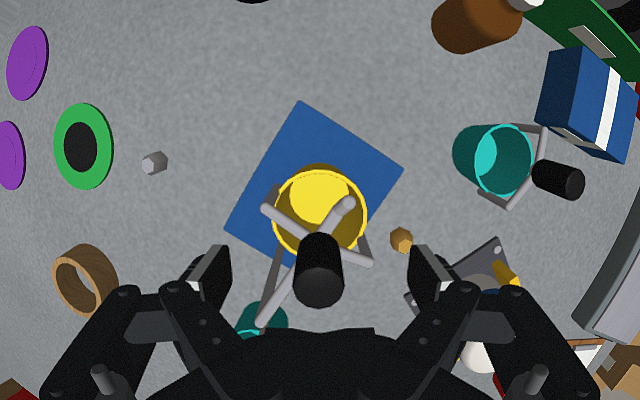

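View pics/s4z.png

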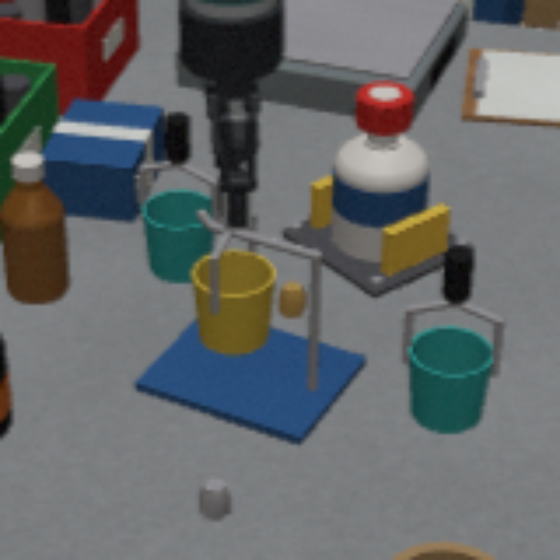

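The knob sits centred between the pads at about (318,270), and nothing is in the fingers' way. I'll close and lift slightly.

play_rows --pt "1 0 0 0 0" --pt "1 0 0 0 0" --pt "1 0 0 0 0" --pt "1 0 0 0 0" --pt "1 0 0 0 0" --pt "1 0 0 0 0" --pt "1 0 0 0 0" --pt "1 0 0 0 0" --newtons 40

```text
clock: 5.6
position: [0.547, -0.0336, 0.2262]
ee_rot: [0.119, 0.697, 0.119, -0.697]
contact_force: [-0.7, 2.2, 3.7]
width: 0.0213
```

play_rows --pt "1 -0.15 0 0 0" --pt "1 -0.2 0 0 0" --pt "1 -0.2 0 0 0" --pt "1 -0.15 0 0 0" --pt "1 0 0 0 0" --pt "1 0 0 0 0"

```text
clock: 6.2
position: [0.547, -0.0339, 0.247]
ee_rot: [0.119, 0.697, 0.119, -0.697]
contact_force: [0.2, 0.4, -0.7]
width: 0.0209
```

Run:
```python
from h import *
R=go([.547,-.0336,.192])
print('draw 78mm', R.T@(np.array([.974,-.228,0])*.078)/.03)
im,d,m=snap('side','s5.png'); a=cv2.resize(im[100:240,270:390],None,fx=3.3,fy=4)
im,d,m=snap('scene','c5.png'); b=cv2.resize(im[180:280,250:350],None,fx=4,fy=5.6);
cv2.imwrite('pics/5.png',np.hstack([a,b])[:,:,::-1])
```

```text
clock 6.2 grasp [ 0.547  -0.0339  0.193 ] w 0.02089177041703339 F [ 0.2  0.4 -0.7] q [-0.19  0.27  1.65 -0.    1.21  1.04]
need scales [ 0.034 -0.009 -0.004]
draw 78mm [ 7.45142834e-04  1.40071237e+00 -2.19145292e+00]
```

View pics/5.png

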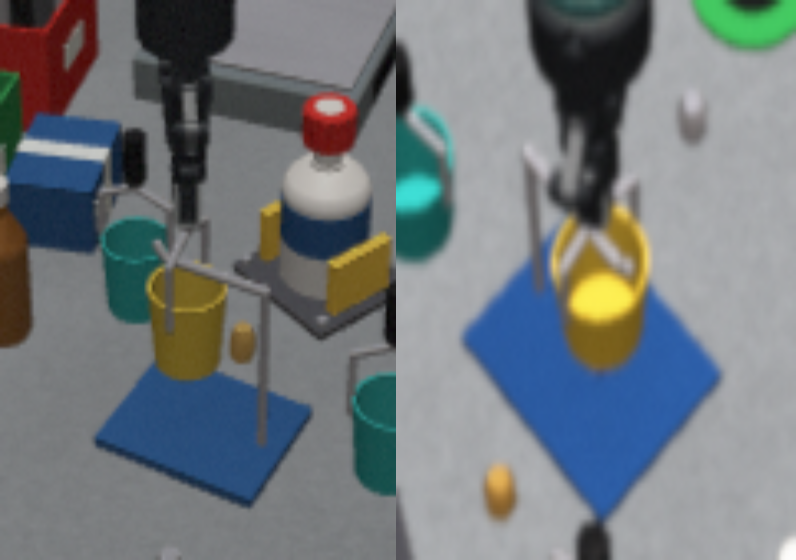

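The cup came up with the gripper and hangs upright, with the peg between the arch and the rim. Now I'll draw it off along the stand's +x.

play_rows --pt "1 0 0.14 -0.22 0" --pt "1 0 0.14 -0.22 0" --pt "1 0 0.14 -0.22 0" --pt "1 0 0.14 -0.22 0" --pt "1 0 0.14 -0.22 0" --pt "1 0 0.14 -0.22 0" --pt "1 0 0.14 -0.22 0" --pt "1 0 0.14 -0.22 0" --pt "1 0 0.14 -0.22 0" --pt "1 0 0.14 -0.22 0" --pt "1 0 0 0 0" --pt "1 0 0 0 0"

```text
clock: 7.5
position: [0.6231, -0.0515, 0.2467]
ee_rot: [-0.119, -0.697, -0.119, 0.697]
contact_force: [0.4, -0.1, -0.5]
width: 0.0208
```

Run:
```python
from h import *
R=go([.500,.247,.30])
im,d,m=snap('side','s6.png'); a=cv2.resize(im[100:240,270:390],None,fx=3.3,fy=4)
im,d,m=snap('scene','c6.png'); b=cv2.resize(im[180:280,250:350],None,fx=4,fy=5.6);
cv2.imwrite('pics/6.png',np.hstack([a,b])[:,:,::-1])
```

```text
clock 7.5 grasp [ 0.6231 -0.0515  0.1927] w 0.020818989151332883 F [ 0.4 -0.1 -0.5] q [-0.19  0.39  1.48 -0.    1.27  1.04]
need scales [ -3.573 -10.748   0.564]
```

View pics/6.png

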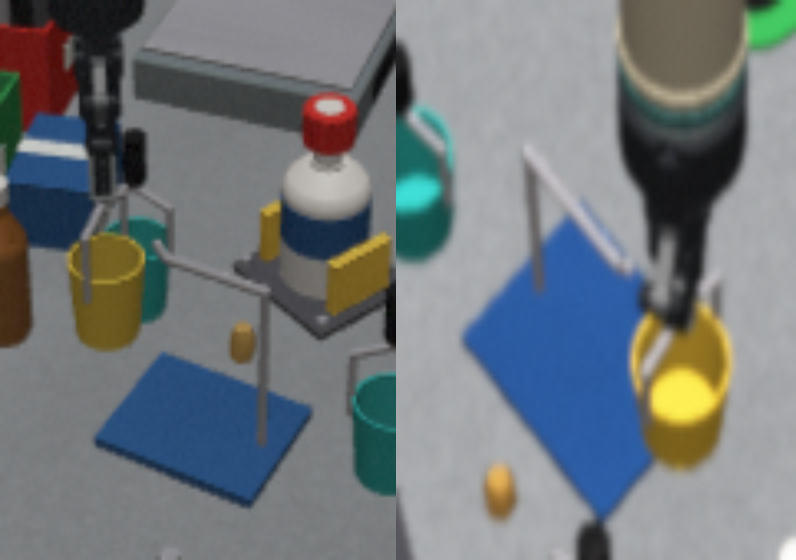

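The cup is clear of the peg. I'll raise it and carry it to the pad.

play_rows --pt "1 -0.4 0 0 0" --pt "1 -0.6 0 0 0" --pt "1 -0.6 0 0 0" --pt "1 -0.4 -0.35 0.03 0" --pt "1 0 -0.6 0.03 0" --pt "1 0 -0.7 0.04 0" --pt "1 0 -0.8 0.04 0" --pt "1 0 -0.8 0.04 0" --pt "1 0 -0.8 0.04 0" --pt "1 0 -0.8 0.04 0" --pt "1 0 -0.8 0.04 0" --pt "1 0 -0.8 0.04 0" --pt "1 0 -0.8 0.04 0" --pt "1 0 -0.8 0.04 0" --pt "1 0 -0.8 0.04 0" --pt "1 0 -0.7 0.04 0" --pt "1 0 -0.6 0.03 0" --pt "1 0 -0.3 0.03 0" --pt "1 0 -0.1 0 0" --pt "1 0 0 0 0"

```text
clock: 9.6
position: [0.5015, 0.2417, 0.3065]
ee_rot: [-0.12, -0.697, -0.119, 0.697]
contact_force: [0.0, 0.6, -1.0]
width: 0.0209
```

Run:
```python
from h import *
R=go([.500,.247,.140])
im,d,m=snap('wrist','w7.png'); marks('wrist',m,['pad','cup','cup_knob'],3)
im,d,m=snap('side','s7.png'); marks('side',m,['pad','cup','cup_knob'],3)
```

```text
clock 9.6 grasp [0.5014 0.2417 0.2525] w 0.02090631913080269 F [ 0.   0.6 -1. ] q [ 0.32  0.25  1.54 -0.    1.36  1.56]
need scales [ 3.749 -0.184 -0.018]
wrist pad 0.88 [0.4408 0.4139 0.0007]
wrist pad 0.82 [ 0.4999  0.2422 -0.006 ]
wrist pad 0.7 [5.815e-01 3.941e-01 5.000e-04]
wrist cup 0.88 [0.4963 0.2398 0.1163]
wrist cup 0.64 [ 0.6303 -0.1782  0.0028]
wrist cup_knob 0.66 [0.5048 0.2444 0.2476]
side pad 0.97 [ 4.420e-01  4.195e-01 -3.000e-04]
side pad 0.73 [ 0.579   0.3963 -0.0006]
side pad 0.58 [0.5004 0.2487 0.0013]
side cup 0.98 [ 0.37   -0.0282  0.0029]
side cup 0.84 [0.5044 0.2426 0.1174]
side cup 0.72 [7.243e-01 9.190e-02 1.000e-04]
side cup_knob 0.91 [0.4993 0.2433 0.2467]
side cup_knob 0.77 [ 0.3738 -0.0265  0.1287]
```

View pics/w7.png

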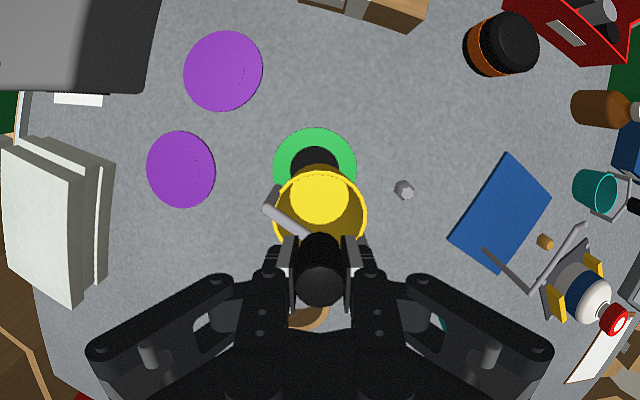

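View pics/s7.png

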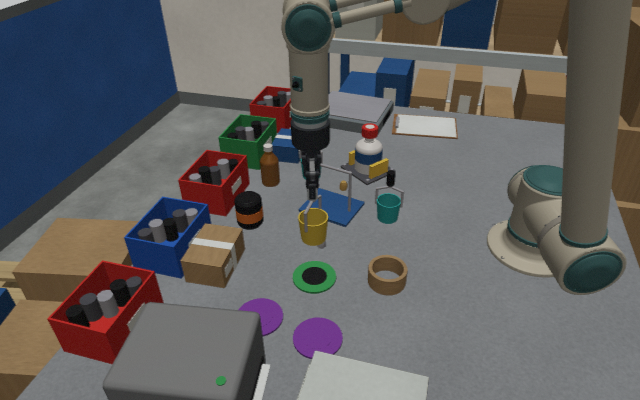

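The cup hangs upright above the pad, with its underside at about 117 mm. I'll lower it, slowing towards the end.

play_rows --pt "1 0.3 -0.15 0 0" --pt "1 0.5 0 0 0" --pt "1 0.5 0 0 0" --pt "1 0.5 0 0 0" --pt "1 0.5 0 0 0" --pt "1 0.5 0 0 0" --pt "1 0.4 0 0 0" --pt "1 0.2 0 0 0" --pt "1 0.1 0 0 0" --pt "1 0.05 0 0 0" --pt "1 0 0 0 0" --pt "1 0 0 0 0"

```text
clock: 11.2
position: [0.501, 0.2458, 0.201]
ee_rot: [0.119, 0.697, 0.119, -0.697]
contact_force: [0.1, 0.7, -0.8]
width: 0.0208
```

Run:
```python
from h import *
R=go([.500,.247,.140])
im,d,m=snap('side','s8.png'); a=cv2.resize(im[200:300,260:370],None,fx=5,fy=5); cv2.imwrite('pics/8.png',a[:,:,::-1])
```

```text
clock 11.2 grasp [0.501  0.2458 0.147 ] w 0.02084293687101366 F [ 0.1  0.7 -0.8] q [ 0.33  0.33  1.7  -0.    1.11  1.56]
need scales [ 0.232 -0.049  0.019]
```

View pics/8.png

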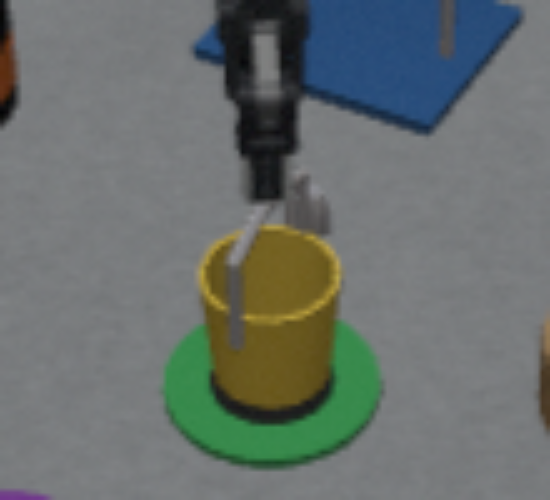

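The cup is upright and well centred on the pad, about 6 mm above it. I'll creep down to contact.

play_rows --pt "1 0.1 0 0 0" --pt "1 0.06 0 0 0" --pt "1 0.04 0 0 0" --pt "1 0 0 0 0"

```text
clock: 11.65
position: [0.5006, 0.2457, 0.1947]
ee_rot: [0.119, 0.697, 0.119, -0.697]
contact_force: [-0.6, -0.5, 2.4]
width: 0.021
```

play_rows --pt "1 0.03 0 0 0" --pt "1 0 0 0 0" --pt "1 0 0 0 0"

```text
clock: 11.95
position: [0.5007, 0.2458, 0.1946]
ee_rot: [0.119, 0.697, 0.119, -0.697]
contact_force: [-2.6, -0.7, 6.2]
width: 0.0207
```

Contact force is 6 N, so the cup is standing. I'll release it.

play_rows --pt "0.5 0 0 0 0" --pt "0.3 0 0 0 0" --pt "0 0 0 0 0" --pt "0 0 0 0 0" --pt "0 0 0 0 0" --pt "0 0 0 0 0" --pt "0 -0.3 0 0 0" --pt "0 -0.5 0 0 0" --pt "0 -0.7 0 0 0" --pt "0 -0.8 0 0 0" --pt "0 -0.8 0 0 0" --pt "0 -0.4 0 0 0"

```text
clock: 13.15
position: [0.5014, 0.246, 0.3014]
ee_rot: [0.119, 0.699, 0.119, -0.695]
contact_force: [-0.5, 0.7, -0.3]
width: 0.0854
```

Run:
```python
from h import *
R=go([.473,-.256,.250])
im,d,m=snap('side','s9.png');marks('side',m,['cup','cup_knob','cap_top'],3); a=cv2.resize(im[200:300,260:370],None,fx=5,fy=5); cv2.imwrite('pics/9.png',a[:,:,::-1])
```

```text
clock 13.15 grasp [0.5016 0.246  0.2474] w 0.08535644908107702 F [-0.5  0.7 -0.3] q [ 0.33  0.25  1.55 -0.    1.34  1.56]
need scales [-0.114 15.466  6.461]
side cup 0.91 [ 0.3695 -0.0293  0.0062]
side cup 0.89 [0.503  0.2449 0.0048]
side cup 0.54 [7.482e-01 2.721e-01 6.000e-04]
side cup_knob 0.97 [0.4984 0.2457 0.135 ]
side cup_knob 0.87 [ 0.3702 -0.03    0.129 ]
side cap_top 0.51 [ 0.4706 -0.2521  0.1541]
```

View pics/9.png

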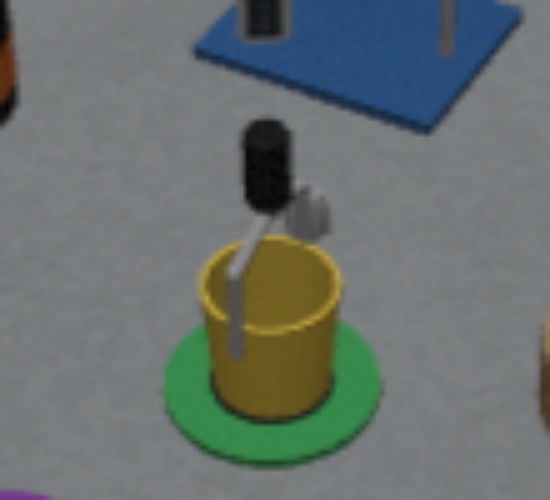

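The cup stands free on the pad. Now I'll go to the bottle, stopping about 60 mm short for a wrist-camera check.

play_rows --pt "0 0 0.4 0.2 0" --pt "0 0 0.86 0.47 0" --pt "0 0 0.86 0.47 0" --pt "0 0 0.86 0.47 0" --pt "0 0 0.86 0.47 0" --pt "0 0 0.86 0.47 0" --pt "0 0 0.86 0.47 0" --pt "0 0 0.86 0.47 0" --pt "0 0 0.86 0.47 0" --pt "0 0 0.86 0.47 0" --pt "0 0 0.86 0.47 0" --pt "0 0 0.86 0.47 0" --pt "0 0 0.86 0.47 0" --pt "0 0 0.86 0.47 0" --pt "0 0 0.86 0.47 0" --pt "0 0 0.86 0.47 0" --pt "0 0 0.86 0.47 0" --pt "0 0 0.86 0.47 0" --pt "0 0 0.45 0.27 0" --pt "0 0 0 0 0"

```text
clock: 15.35
position: [0.4145, -0.2779, 0.2975]
ee_rot: [-0.118, -0.697, -0.119, 0.698]
contact_force: [0.5, 0.7, -0.9]
width: 0.0853
```

Run:
```python
from h import *
R=go([.473,-.256,.250])
im,d,m=snap('wrist','w10.png');marks('wrist',m,['cap_top','bottle','cap'],2); print(np.array(m['mtx']))
for i in range(2):
  im,d,m=snap('scene','c10.png'); marks('scene',m,['cap_top','bottle','cap'],2)
```

```text
clock 15.35 grasp [ 0.4144 -0.2778  0.2435] w 0.08527273378105271 F [ 0.5  0.7 -0.9] q [-0.73  0.17  1.67 -0.    1.31  0.51]
need scales [-0.22  -0.044 -2.083]
wrist cap_top 0.66 [ 0.47   -0.2522  0.1549]
wrist cap_top 0.44 [ 0.3323  0.2118 -0.0007]
wrist cap 0.81 [ 0.4701 -0.2544  0.1268]
[[309.70691629   0.         319.19897457]
 [  0.         309.70691629 198.40169883]
 [  0.           0.           1.        ]]
scene cap_top 0.81 [ 0.4755 -0.2583  0.1528]
scene bottle 0.98 [ 0.4674 -0.2528  0.0019]
scene bottle 0.42 [ 0.4728 -0.257   0.1228]
scene cap 0.82 [ 0.4691 -0.2551  0.1234]
scene cap_top 0.89 [ 0.4774 -0.2564  0.156 ]
scene bottle 0.67 [ 0.4707 -0.2538  0.0018]
scene cap 0.58 [ 0.4709 -0.2583  0.1255]
```

View pics/w10.png

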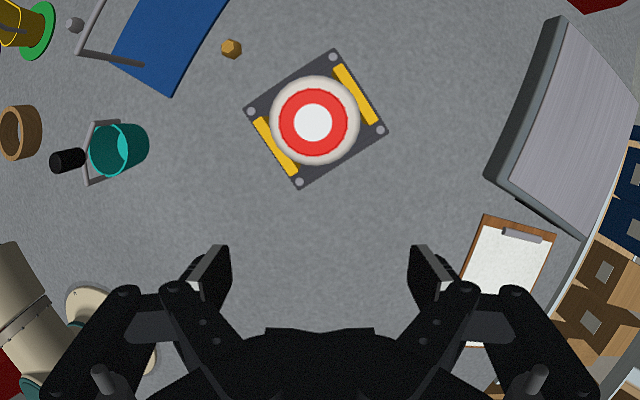

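The wrist image shows the cap from above: red ring centred near (313,122) with a white centre. I'll work out its axis from that.

Run:
```python
from h import *
im,d,m=snap('wrist','w11.png')
h=cv2.cvtColor(im,cv2.COLOR_RGB2HSV); H,S,V=[h[...,i].astype(int) for i in range(3)]
k=(((H<8)|(H>172))&(S>120)&(V>90)).astype(np.uint8); k[:60]=0;k[200:]=0;k[:,:230]=0;k[:,400:]=0
def ray(u,v,z):
    K=np.array(m['mtx']); x,y=u-K[0,2],v-K[1,2]; r=np.hypot(x,y); th=r/K[0,0]
    dc=np.array([np.sin(th)*x/r,np.sin(th)*y/r,np.cos(th)]); R=np.array(m['R']); dw=R.T@dc; o=-R.T@np.array(m['t'])
    return o+dw*(z-o[2])/dw[2]
c=max(cv2.findContours(k,cv2.RETR_EXTERNAL,cv2.CHAIN_APPROX_NONE)[0],key=cv2.contourArea)
P=np.array([ray(u,v,.154) for u,v in c[:,0]]); print('outer',cv2.minEnclosingCircle(P[:,:2].astype(np.float32)*1000))
k2=((S<50)&(V>180)).astype(np.uint8); n,l=cv2.connectedComponents(k2); lab=l[122,313]; ys,xs=np.where(l==lab); print(len(xs),xs.mean(),ys.mean(),ray(xs.mean(),ys.mean(),.154))
R=go([.472,-.255,.144])
```

```text
outer ((471.27398681640625, -253.77943420410156), 23.844955444335938)
1091 314.8377635197067 124.88634280476627 [ 0.47117013 -0.25375402  0.154     ]
clock 16.0 grasp [ 0.4156 -0.2762  0.2446] w 0.08540826254133804 F [ 0.4 -0.7  0.1] q [-0.73  0.16  1.67 -0.    1.31  0.51]
need scales [ 3.352 -0.04  -2.008]
```

play_rows --pt "0 0 -0.02 -0.5 0" --pt "0 0 -0.02 -0.6 0" --pt "0 0 -0.02 -0.6 0" --pt "0 0 0 -0.3 0" --pt "0 0 0 0 0" --pt "0 0.4 0 0 0" --pt "0 0.5 0 0 0" --pt "0 0.5 0 0 0" --pt "0 0.5 0 0 0" --pt "0 0.5 0 0 0" --pt "0 0.4 0 0 0" --pt "0 0.3 0 0 0" --pt "0 0.2 0 0 0" --pt "0 0 0 0 0" --pt "0 0 0 0 0"

```text
clock: 17.5
position: [0.4717, -0.255, 0.1998]
ee_rot: [0.119, 0.697, 0.119, -0.697]
contact_force: [-0.2, 0.3, 0.0]
width: 0.0854
```

Run:
```python
from h import *
R=go([.4715,-.2545,.143])
im,d,m=snap('wrist','w12.png')
im,d,m=snap('side','s12.png'); a=cv2.resize(im[90:200,310:430],None,fx=5,fy=5); cv2.imwrite('pics/12.png',a[:,:,::-1])
```

```text
clock 17.5 grasp [ 0.4717 -0.255   0.1458] w 0.08535418464409267 F [-0.2  0.3  0. ] q [-0.63  0.3   1.75 -0.    1.09  0.61]
need scales [ 0.093 -0.018  0.001]
```

View pics/w12.png

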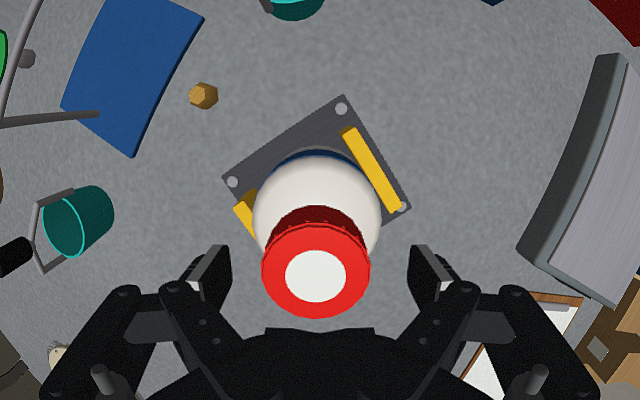

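View pics/12.png

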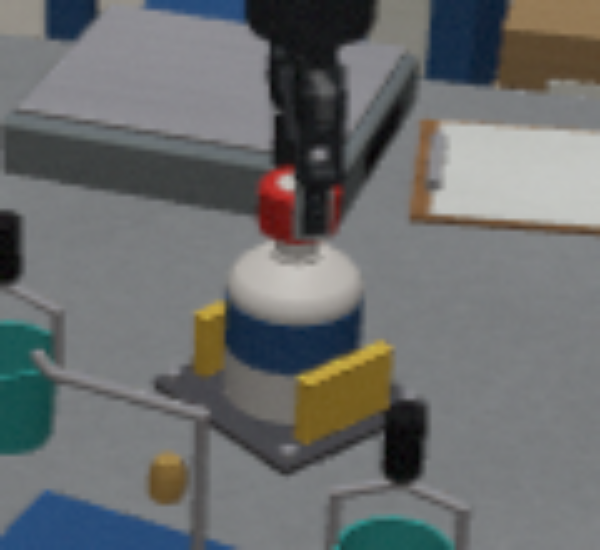

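The cap is centred between the pads at (316,270). I'll go 4 mm lower and close.

play_rows --pt "0 0.13 0 0 0" --pt "1 0 0 0 0" --pt "1 0 0 0 0" --pt "1 0 0 0 0" --pt "1 0 0 0 0" --pt "1 0 0 0 0" --pt "1 0 0 0 0" --pt "1 0 0 0 0" --newtons 70

```text
clock: 18.4
position: [0.4715, -0.2547, 0.1959]
ee_rot: [0.119, 0.697, 0.119, -0.697]
contact_force: [-0.7, 0.2, 4.5]
width: 0.0467
```

play_rows --pt "1 0.07 0 0 0" --pt "1 0 0 0 0" --pt "1 0 0 0 0"

```text
clock: 18.7
position: [0.4715, -0.2547, 0.1937]
ee_rot: [0.119, 0.697, 0.119, -0.697]
contact_force: [-0.8, 1.0, 5.0]
width: 0.0463
```

play_rows --pt "1 0.07 0 0 0" --pt "1 0 0 0 0" --pt "1 0 0 0 0"

```text
clock: 19.0
position: [0.4715, -0.2547, 0.1918]
ee_rot: [0.119, 0.697, 0.119, -0.697]
contact_force: [-0.8, 2.4, 6.9]
width: 0.0468
```

play_rows --pt "1 0.05 0 0 0" --pt "1 0 0 0 0" --pt "1 0 0 0 0"

```text
clock: 19.3
position: [0.4715, -0.2547, 0.1905]
ee_rot: [0.119, 0.697, 0.119, -0.697]
contact_force: [-1.6, 1.2, 7.3]
width: 0.0463
```

The force fits the spring at about 5.3 mm pressed. I'll press 0.6 mm more, then twist counter-clockwise.

play_rows --pt "1 0.02 0 0 0" --pt "1 0 0 0 0" --pt "1 0 0 0 -0.4" --pt "1 0 0 0 -0.6" --pt "1 0 0 0 -0.5" --pt "1 0 0 0 0"

```text
clock: 19.9
position: [0.4722, -0.2546, 0.1902]
ee_rot: [0.174, 0.686, 0.173, -0.685]
contact_force: [-0.1, 3.2, 8.0]
width: 0.0466
```

Run:
```python
from h import *
s=manip.get_state(); print(s['contact_force'],s['moment'],s['width'])
R=go([.4715,-.2545,.136]); print(R.round(3))
```

```text
[-0.05863975  3.18648867  7.96057222] [ 0.46667069  0.09890351 -0.05331557] 0.0466256768215043
clock 19.9 grasp [ 0.4723 -0.2546  0.1362] w 0.0466256768215043 F [-0.1  3.2  8. ] q [-0.62  0.31  1.76  0.    1.07  0.45]
need scales [ 0.006 -0.016  0.023]
[[ 0.002  0.476 -0.879]
 [-0.    -0.879 -0.476]
 [-1.     0.001 -0.002]]
```

It is turning CCW (9° so far) with low torque. I'll continue to 60°.

play_rows --pt "1 0 0 0 -0.6" --pt "1 0 0 0 -0.7" --pt "1 0 0 0 -0.7" --pt "1 0 0 0 -0.7" --pt "1 0 0 0 -0.7" --pt "1 0 0 0 -0.7" --pt "1 0 0 0 0"

```text
clock: 20.6
position: [0.4725, -0.2546, 0.1903]
ee_rot: [0.316, 0.634, 0.315, -0.632]
contact_force: [1.2, 2.5, 7.7]
width: 0.0466
```

play_rows --pt "1 0 0 0 -0.7" --pt "1 0 0 0 -0.7" --pt "1 0 0 0 -0.7" --pt "1 0 0 0 -0.7" --pt "1 0 0 0 -0.7" --pt "1 0 0 0 -0.7" --pt "1 0 0 0 -0.3" --pt "1 0 0 0 0" --pt "1 0 0 0 0"

```text
clock: 21.5
position: [0.4724, -0.2547, 0.1903]
ee_rot: [0.455, 0.542, 0.454, -0.541]
contact_force: [1.3, 3.2, 8.3]
width: 0.0465
```

Run:
```python
from h import *
s=manip.get_state(); print(s['contact_force'],s['moment'],s['width'])
R=go([.4715,-.2545,.136]); print(np.degrees(np.arctan2(R[1,1],R[0,1]))+70.6)
```

```text
[1.25594291 3.19188427 8.27257173] [ 0.43365839  0.01638911 -0.04860538] 0.046541047232921955
clock 21.5 grasp [ 0.4726 -0.2547  0.1363] w 0.046541047232921955 F [1.3 3.2 8.3] q [-0.62  0.31  1.76  0.    1.07 -0.45]
need scales [ 0.009 -0.037 -0.002]
60.59671623559566
```

It has turned 60.6°. I'll lift slowly and watch for pull resistance.

play_rows --pt "1 -0.1 0 0 0" --pt "1 -0.1 0 0 0" --pt "1 -0.1 0 0 0" --pt "1 -0.1 0 0 0" --pt "1 0 0 0 0"

```text
clock: 22.0
position: [0.4713, -0.2549, 0.2012]
ee_rot: [-0.455, -0.541, -0.455, 0.542]
contact_force: [-0.1, -0.0, 0.2]
width: 0.0465
```

play_rows --pt "1 -0.2 0 0 0" --pt "1 -0.3 0 0 0" --pt "1 -0.3 0 0 0" --pt "1 -0.3 0 0 0" --pt "1 -0.3 0 0 0" --pt "1 -0.25 0 0 0" --pt "1 -0.15 0 0 0" --pt "1 0 0 0 0" --pt "1 0 0 0 0"

```text
clock: 22.9
position: [0.4714, -0.2546, 0.2552]
ee_rot: [-0.454, -0.542, -0.455, 0.542]
contact_force: [-0.5, 0.5, -0.5]
width: 0.0464
```

Run:
```python
from h import *
R=go([.4715,-.2545,.20])
im,d,m=snap('side','s13.png'); marks('side',m,['cap','cap_top','bottle','cup'],2);a=cv2.resize(im[60:200,310:430],None,fx=4,fy=4)
im,d,m=snap('scene','c13.png'); marks('scene',m,['cap','cap_top','bottle','cup'],2);b=cv2.resize(im[210:330,180:280],None,fx=4,fy=560/120)
cv2.imwrite('pics/13.png',np.hstack([a,b])[:,:,::-1])
```

```text
clock 22.9 grasp [ 0.4713 -0.2546  0.2012] w 0.04642635725965691 F [-0.5  0.5 -0.5] q [-0.63  0.25  1.67 -0.    1.22 -0.45]
need scales [ 0.039  0.004 -0.005]
side cap 0.51 [ 0.4744 -0.2556  0.1823]
side cap 0.43 [ 4.718e-01 -2.526e-01 -2.000e-04]
side cap_top 0.65 [ 0.4698 -0.2533  0.214 ]
side bottle 0.88 [ 0.4718 -0.2534  0.0007]
side cup 0.94 [ 0.3706 -0.031   0.0044]
side cup 0.86 [ 0.6356 -0.177  -0.0038]
scene cap 0.7 [ 0.4721 -0.2555  0.1838]
scene cap 0.37 [ 0.7451  0.2694 -0.0023]
scene cap_top 0.47 [ 0.4739 -0.2592  0.2139]
scene cap_top 0.3 [ 0.7461 -0.1075 -0.0022]
scene bottle 0.95 [ 0.4702 -0.2537  0.001 ]
scene cup 0.9 [ 0.6383 -0.176  -0.002 ]
scene cup 0.78 [0.4993 0.2395 0.0051]
```

View pics/13.png

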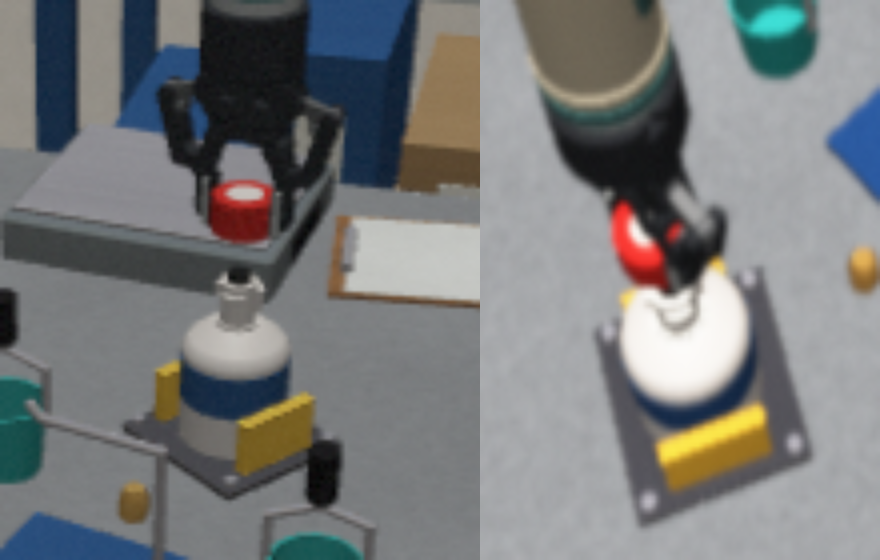

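View pics/s13.png

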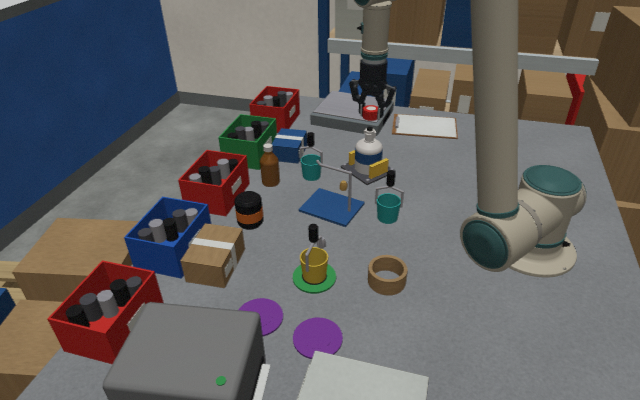

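View pics/c13.png

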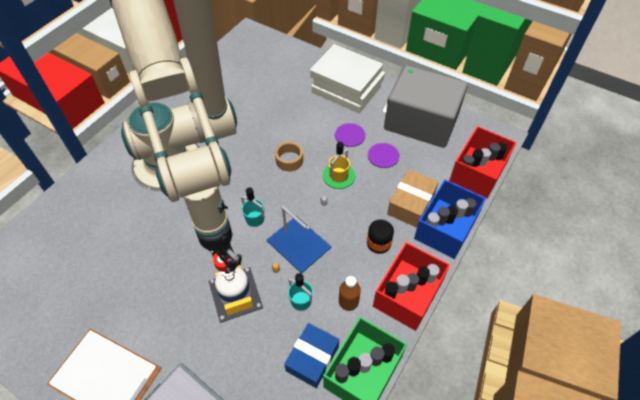

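The cap is held level, its lower rim at about 0.183 m, 57–60 mm above closed and centred over the open neck. The cup stands on the green pad at (339,175), and the bystanders look unmoved. I'll hand the job in.

```bash
python3 -c "
from rig import manip
print(manip.sign_off())"
```

```text
the job is handed in; nothing more can be done
None
```

The job is handed in, at about 23 s of the 59 s allowed; no verdict came back.

- **Cup:** I lifted the yellow cup 21 mm by its knob and drew it 78 mm off the peg. I then stood it on the green pad and let go. The last pictures show it upright and standing free. The cameras put it within about 8 mm of the pad's centre, and the pad leaves 24 mm of margin.
- **Cap:** I gripped the red cap and pressed it about 5.8 mm (8 N), then turned it 60.6° counter-clockwise and lifted it with no resistance. The arm ended 59 mm above where it gripped the closed cap. The cameras put the cap's lower rim 56–58 mm above closed. It looks level in the side picture and is still held over the open neck, within about 3 mm of the bottle's axis.
- **Other things:** The look-alikes and bystanders appear where they were in the final pictures, judged by eye only.
- **Disagreements:** The networks' readings differed by a few millimetres, up to 6 mm for the cup on the pad. They also gave some false, mostly low-confidence hits, which I discarded after comparing them with the pictures. The finger opening read 46.5 mm on the 49 mm cap, but I saw no slip. No check failed.

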